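# Index a resin mount under the inspection microscope

## Task

Lift the tall resin mount out of the casting mould, leaving the short one in its cavity, and set it down upright in the round nest of the sliding stage (set it in, do not drop it). Then pull the lock plunger's knob up, slide the carriage along to the next hole, so that the mount comes under the small microscope, and let the pin go fully home there. Finish still holding the knob in the gripper with the pin held home in that hole; do not let go at the end.

Things in the scene. Friction and masses are not known exactly. Their poses are not given: they have to be found in the camera images.
- mount: The tall cured resin mount: plain honey-brown cylinder, 30 mm diameter, 50 mm high, about 45 g. It stands upright in one of the mould's two cavities, sunk 18 mm, so it shows 32 mm above the mould. Origin: centre of its underside; z up its axis.
- short_mount: The short resin mount, same material and 30 mm diameter but only 26 mm high (8 mm show above the mould), in the mould's other cavity. To be left in its cavity (within 15 mm of where it started). Origin: centre of its underside.
- mould: Grey casting mould block, fixed, 70 x 140 x 25 mm (its x, y, z), with two round cavities 18 mm deep and about 33.5 mm wide, 35 mm either side of its middle along its y. Which mount stands in which cavity varies. Origin: centre of its underside; z up.
- stage: Fixed indexing stage: dark base 200 x 320 x 8 mm, two aluminium rails along its y; the one nearer the robot has three holes 100 mm apart. Origin on the bench; x points away from the robot, y is the way the carriage slides to the next hole, z up. At the start the knob's axis is at stage (-65, 0) mm, the nest's at (65, 0).
- lens (a point): Lower tip of the small white microscope, a fixed upright tube 33 mm across, 132 to 214 mm above the bench, over where the nest stands at the second hole (stage x 65, y 100 mm). Its post, 26 mm across and 251 mm tall, stands 100 mm farther from the robot along the stage's x.
- nest (a point): Centre of the floor of the nest, a round recess 35 mm wide and 12 mm deep in a grey block 56 mm square on the far end of the carriage. The floor is 44 mm and the rim 56 mm above the bench. It travels with the carriage.
- knob: Black round knob of the lock plunger, 24 mm diameter, 24 mm high, on a 10 mm steel stem, on the end of the carriage nearer the robot. Origin: centre of the knob's underside, 62 mm above the bench when the pin is home (18 mm above the carriage top, whose boss rises 6 mm). It moves with the plunger and the carriage.
- plunger (a joint): Lift of the plunger in m: 0 = pin fully home, 10 mm deep in the rail; the 8 mm pin is clear of the rail above 0.010; stop at 0.016. The spring pushes it down with 3 N when home and 7 N at 0.016. Between holes the pin rides on the rail; it drops in within 2 mm of a hole's centre.
- carriage (a joint): Travel of the carriage along the stage's y in m: 0 = first hole (start), 0.100 = the next hole, under the microscope, 0.200 = last hole (not wanted); stops at -0.003 and 0.212. Slides with about 2 N of friction once the pin is lifted; the pin has 2 mm play either way in a hole.
- view_hole (a point): Mouth of the second hole (the next one) in the rail's top face, 30 mm above the bench; where the pin must end.
There are look-alikes about, which are no part of the job. Leave any pink or turquoise look-alike of the mount alone.

How it is judged:
On the way, in this order (a step that is already met when the one before it is completed fails the run):
1. the tall mount is lifted clear of the mould (z of mount in the frame of mould above 0.03 m and contact force between the fingers and mount above 0.5 N), for 0.1 s.
2. the tall mount stands in the nest, let go, with the carriage still at the first hole (horizontal distance between mount and nest below 0.006 m and z of mount in the frame of nest between -0.004 and 0.004 m and angle between mount's own z axis and vertical below 0.12 rad and contact force between the fingers and mount below 0.1 N and value of joint carriage below 0.008 m), for 0.2 s.
3. the plunger is pulled clear of the first hole (value of joint plunger above 0.0085 m and value of joint carriage below 0.05 m).
At the end, for the whole second after the job is handed in: Carriage at 0.100 m within 4 mm, knob within 5 mm of the second hole, plunger below 3 mm, gripper holding the knob (over 2 N); tall mount upright (0.12 rad) on the nest floor (6 mm across, 4 mm high), at rest, not touched by the robot; short mount within 15 mm of its start (horizontal distance between mount and nest below 0.006 m and z of mount in the frame of nest between -0.004 and 0.004 m and angle between mount's own z axis and vertical below 0.12 rad and value of joint carriage between 0.096 and 0.104 m and value of joint plunger below 0.003 m and horizontal distance between knob and view_hole below 0.005 m and contact force between the fingers and knob above 2 N and contact force between the arm and mount below 0.1 N and distance of short_mount from where it was at the start of the episode below 0.015 m and linear speed of mount below 0.03 m/s); the arm keeps its last pose, push and grip.
It fails at once if the tall mount is dropped over the nest (horizontal distance between mount and nest below 0.03 m and z of mount in the frame of nest above 0.02 m and contact force between the fingers and mount below 0.02 N).
It fails at once if the short mount is taken out of its cavity (distance of short_mount from where it was at the start of the episode above 0.015 m).
It also fails if it takes over 45 s, if anything falls off the work surface, if the arm or the gripper's body presses on something with over 40 N, if the wrist force passes 120 N, or if a joint passes its speed limit or range.

## Robot

A 7-joint arm with a two-finger parallel gripper is mounted at the origin on the work surface. World frame = base frame: x ahead of the robot, y to its left, z up, the work surface at z = 0. Lengths are in m, angles in rad, forces in N, time in s.
With the tool pointing down it reaches from about 0.425 to 0.925 m from the base axis. Payload 6.8 kg.
Tool frame: the origin (TCP) lies midway between the tips of the shut fingers; the grasp point (between the pads) lies 19 mm behind it; z points along the fingers, y is the line along which they close (so a half turn about z gives the same grasp; the last joint's range is limited). The gripper opens to 85 mm and grips with 20 to 120 N. Pads are 22 mm wide; open, the fingers measure 114 mm over their backs; the gripper's body (76 mm by 85 mm) begins 54 mm behind the grasp point. The pads swing forward as they close: fully open they stand 13 mm farther back than shut.
Start: joints at [0.993, 0.477, 0.022, 1.555, -0.011, 1.109, -0.083], TCP at [0.306, -0.602, 0.231] pointing down, gripper open.
Joint ranges: [-2.96, 2.96], [-0.34, 2.1], [-1.41, 1.46], [0.24, 2.44], [-1.37, 4.51], [0.17, 1.92], [-2.96, 2.96]. Speed limits (rad/s): [2.39, 2.39, 3.14, 3.14, 3.14, 3.14, 3.14].

## Interface

Orientations are given as a unit quaternion [w, x, y, z].
In Python, from station import bot gives the robot as it stands.
- The arm moves only by the tool jog_arm, never from a script. Its argument "rows" is a list of rows, each an object of numbers: "fingers": the finger opening in mm, from 0 to 85.4; "x", "y", "z": the shift along the tool's x, y, z in mm; "ax", "ay", "az": the turn, a rotation vector about the tool's x, y, z in degrees. A call has exactly 8 rows; each row shifts and turns the commanded pose from where the row before left it, along the tool's axes as they then stand; what a row does not reach is not made up. A row lasts 1/10 s, in which the tool goes at most 50 mm and 8.59 degrees, less where a joint would pass 70% of its speed; a pose out of reach is approached as far as the arm can. A call with a gripper value outside its range is refused whole. The fingers move at their own pace and stop on an object; "force" is the grip in N (left out, the last holds). Time passes only in rows, so rows that do not move let the fingers close, or fill a call up. It gives the time, the measured TCP pose, the force, the opening and the grip force at its end, in the units of the state.
- bot.get_obs(): the state, without advancing time (a new reading comes with each control period).
- bot.read_camera(name): name is "side" or "top" or "wrist"; returns a dict with "pixels" (384x512x3 uint8, red, green, blue), "vertical_fov" (degrees; the focal length in pixels is half the picture's height over the tangent of half this angle, whatever the lens; pixels are square), "cx", "cy" (the principal point, pixels), "world_from_camera" (4x4, takes a point from camera to world coordinates). Camera axes: x right, y down, z forward; pixel columns grow to the right and rows downward; lengths in m; the calibration is good to about 2 mm. The wrist camera is an equidistant fisheye: a pixel r from the principal point sees the ray r / f radians off the axis. A picture is of the moment at which its call begins. There is no depth.
- bot.hand_in(): hands the job in; it is judged then, once.
The state is a dict: "t": time; "q": joint angles; "joint_vel": joint speeds; "joint_torque": joint torques, N m; "eef_pos": TCP position; "tool_rot": TCP orientation; "contact_force": force on the tool from outside, world axes, zero at the start; "torque": the same for the moment, N m; "gripper_width": opening from 0.0 (shut) to 1.0 (fully open); "grasp_force": force on a finger pad.
Only numpy, scipy, OpenCV 4.12 (cv2) and the standard library are available. Lean on these libraries where they do the work, as an engineer would, in place of code of your own. Each camera call takes 0.05 s, during which the arm holds its last target. There are 200 camera calls.

## Working session

There is one attempt and no reset: what is moved stays moved. The work goes in short steps, Python scripts to look and compute and a tool call to move; the robot and the scene stay as the last step left them, time stands still between calls to the robot, and variables do not carry over. Pictures are saved under pics/ and viewed, at most 10 in all, crops included, and the job is handed in when it is done.

Besides the shell and the picture viewer there is one more tool, called after "Emit:" as name(argument=value, ...), one argument or row to a line, values as JSON. jog_arm: Moves the arm, as the interface text tells. Its arguments: {"type":"object","properties":{"rows":{"type":"array","items":{"type":"object","properties":{"fingers":{"type":"number"},"x":{"type":"number"},"y":{"type":"number"},"z":{"type":"number"},"ax":{"type":"number"},"ay":{"type":"number"},"az":{"type":"number"}}}},"force":{"type":"number"}},"required":["rows"]}

```bash
mkdir -p pics; cat > h.py <<'E'
import numpy as np, cv2
from station import bot
from scipy.spatial.transform import Rotation as R
def cam(n):
    c=bot.read_camera(n); c['n']=n; c['pixels']=np.asarray(c['pixels']); c['f']=192/np.tan(np.radians(c['vertical_fov'])/2); c['T']=np.array(c['world_from_camera']); return c
def save(c,p): cv2.imwrite('pics/'+p,c['pixels'][:,:,::-1])
def ray(c,u,v):
    d=np.array([u-c['cx'],v-c['cy']],float)
    if c['n']=='wrist':
        r=np.hypot(*d); a=r/c['f']; k=np.sin(a)/max(r,1e-9); d=np.array([d[0]*k,d[1]*k,np.cos(a)])
    else: d=np.array([d[0]/c['f'],d[1]/c['f'],1])
    return c['T'][:3,3], c['T'][:3,:3]@d
def onz(c,u,v,z):
    o,d=ray(c,u,v); return o+d*(z-o[2])/d[2]
def proj(c,P):
    p=c['T'][:3,:3].T@(np.array(P)-c['T'][:3,3])
    if c['n']=='wrist':
        r=np.hypot(p[0],p[1]); a=np.arctan2(r,p[2]); return c['cx']+c['f']*a*p[0]/r, c['cy']+c['f']*a*p[1]/r
    return c['cx']+c['f']*p[0]/p[2], c['cy']+c['f']*p[1]/p[2]
E
python3 - <<'E'
from h import *
for n in ['top','side','wrist']:
    c=cam(n); save(c,n+'0.png'); print(n,c['f'],c['cx'],c['cy'],c['T'].round(3).tolist())
a=[cv2.imread('pics/%s0.png'%n) for n in ['top','side']]
o=bot.get_obs(); print(o['t'],o['tool_rot'],o['eef_pos'])
E
```

```text
top 402.46881427446294 254.20483131357645 187.96952229931415 [[0.021, -0.979, 0.204, 0.362], [-1.0, -0.021, 0.001, -0.112], [0.004, -0.204, -0.979, 1.121], [0.0, 0.0, 0.0, 1.0]]
side 408.1532693914686 260.9237816141811 186.42722281082305 [[0.978, -0.147, 0.148, 0.45], [-0.209, -0.689, 0.694, -0.665], [0.0, -0.71, -0.704, 0.636], [0.0, 0.0, 0.0, 1.0]]
wrist 297.3186396354542 255.0081082794001 190.49319877349748 [[0.454, -0.86, -0.232, 0.364], [-0.891, -0.439, -0.116, -0.572], [-0.002, 0.26, -0.966, 0.373], [0.0, 0.0, 0.0, 1.0]]
0.15 [-6.85594140e-04  9.72535702e-01  2.32752629e-01 -2.26253592e-04] [ 0.30535105 -0.60147353  0.23053623]
```

View pics/top0.png

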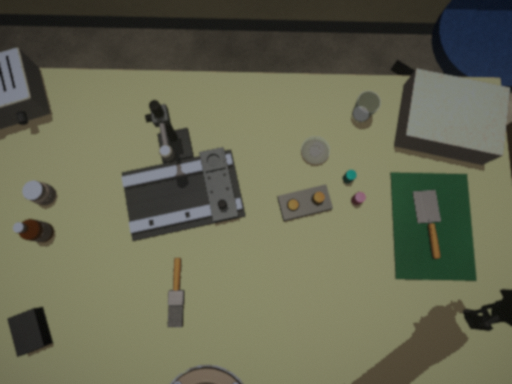

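View pics/side0.png

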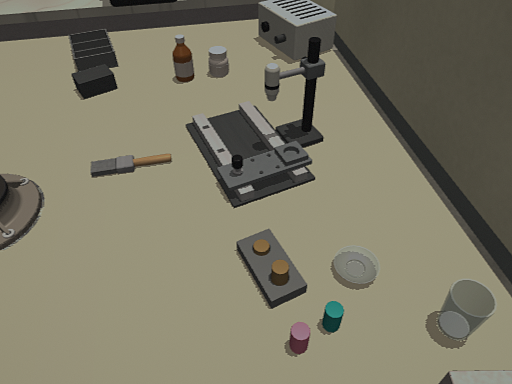

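Top view: tall mount at about (319,198), short at (293,205), knob at (222,205), nest at (213,160), microscope head at (166,150). The side view agrees: tall mount is the nearer one at (280,270), knob (237,161), nest (291,151).

```bash
python3 - <<'E'
from h import *
C={n:cam(n) for n in ['top','side']}
ims=[]
for n,c in C.items():
    h=cv2.cvtColor(c['pixels'],cv2.COLOR_RGB2HSV)
    m=cv2.inRange(h,(8,120,60),(24,255,255))
    k,l,s,ce=cv2.connectedComponentsWithStats(m)
    for i in range(1,k):
        if s[i,4]>40: print(n,'honey',s[i].tolist(),ce[i].round(1), [onz(c,*ce[i],z)[:2].round(4).tolist() for z in (.057,.033)])
def tri(a,b):
    o1,d1=ray(C['top'],*a);o2,d2=ray(C['side'],*b)
    A=np.stack([d1,-d2],1);t=np.linalg.lstsq(A,o2-o1,rcond=None)[0];p,q=o1+t[0]*d1,o2+t[1]*d2
    return ((p+q)/2).round(4),np.linalg.norm(p-q).round(4)
print('knob',tri((222,205),(237,161)),onz(C['top'],222,205,.08),onz(C['side'],237,159,.086))
print('nest',onz(C['top'],213,160,.056),onz(C['side'],291,151,.056))
a=cv2.resize(C['top']['pixels'][130:230,110:350],None,fx=3.3,fy=3.3,interpolation=3)
b=cv2.resize(C['side']['pixels'][90:210,180:330],None,fx=2.4,fy=2.4,interpolation=3)
d=cv2.resize(C['side']['pixels'][220:310,220:320],None,fx=2.4,fy=2.4,interpolation=3)
o=np.zeros((600,800,3),np.uint8);o[:a.shape[0],:a.shape[1]]=a[:, :800];o[330:330+min(270,b.shape[0]),:b.shape[1]]=b[:270];o[330:330+d.shape[0],400:400+d.shape[1]]=d
cv2.imwrite('pics/m1.png',o[:,:,::-1])
E
```

```text
top honey [313, 192, 11, 11, 93] [318.2 197.2] [[0.5616, -0.2838], [0.5661, -0.2877]]
top honey [288, 200, 10, 10, 82] [292.7 204.4] [[0.5406, -0.2152], [0.5447, -0.2175]]
top honey [20, 220, 17, 20, 139] [ 28.9 229. ] [[0.46, 0.4811], [0.4623, 0.4945]]
top honey [429, 224, 11, 35, 240] [433.9 241.1] [[0.4506, -0.5873], [0.4526, -0.598]]
top honey [174, 258, 7, 32, 189] [176.6 273.1] [[0.3544, 0.0847], [0.3542, 0.0892]]
side honey [173, 43, 18, 16, 196] [181.2  51.3] [[0.4577, 0.5226], [0.4581, 0.5718]]
side honey [134, 154, 36, 9, 81] [148.3 157.7] [[0.352, 0.043], [0.3479, 0.0723]]
side honey [253, 240, 17, 12, 157] [260.9 245.7] [[0.5414, -0.2388], [0.5451, -0.2211]]
side honey [272, 260, 16, 15, 192] [279.7 266.8] [[0.5631, -0.2883], [0.5677, -0.2727]]
knob (array([ 0.5339, -0.0272,  0.0739]), np.float64(0.0033)) [ 0.5312493  -0.02776263  0.08      ] [ 0.53482658 -0.0344613   0.086     ]
nest [0.65952824 0.00346889 0.056     ] [0.66074225 0.00158267 0.056     ]
```

View pics/m1.png

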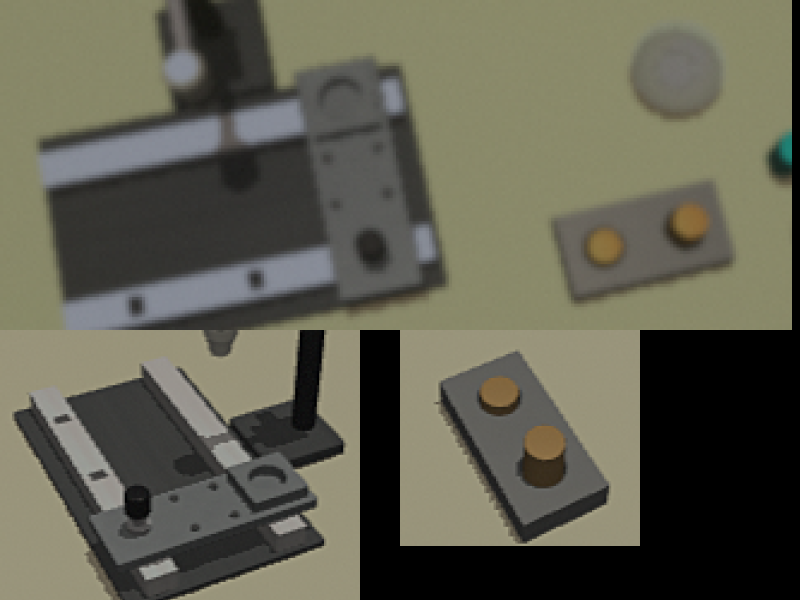

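```bash
cat >> h.py <<'E'
def mv(target,yaw_x=None):
    o=bot.get_obs(); q=np.array(o['tool_rot']); r=R.from_quat(q[[1,2,3,0]]); d=r.inv().apply(np.array(target)-np.array(o['eef_pos']))*1000
    M=r.as_matrix(); print('t',round(o['t'],2),'eef',np.round(o['eef_pos'],4),'tool d(mm)',d.round(1),'xang',np.degrees(np.arctan2(M[1,0],M[0,0])).round(1),'zaxis',M[:,2].round(4))
E
python3 - <<'E'
from h import *
c=cam('top')
h3=onz(c,151.5,222.4,.03);h2=onz(c,187.6,214.5,.03);print(h2,h3,h2-h3)
d=h3-h2;print('stage y ang',np.degrees(np.arctan2(d[1],d[0])), np.linalg.norm(d))
mv([.5615,-.2845,.17])
E
```

```text
[0.5111397  0.06918838 0.03      ] [0.48743574 0.16608018 0.03      ] [ 0.02370396 -0.0968918   0.        ]
stage y ang 103.74703622517644 0.09974917460136418
t 0.3 eef [ 0.3055 -0.6017  0.231 ] tool d(mm) [ 371.9 -166.9   61.1] xang 26.9 zaxis [-3.e-04  5.e-04 -1.e+00]
```

Emit:
jog_arm(
  rows=[
    {"x":40,"y":-18,"z":6,"fingers":60},
    {"x":44,"y":-20,"z":7},
    {"x":44,"y":-20,"z":7},
    {"x":44,"y":-20,"z":7},
    {"x":44,"y":-20,"z":7},
    {"x":44,"y":-20,"z":7},
    {"x":44,"y":-20,"z":7},
    {"x":44,"y":-20,"z":7},
  ],
)

```text
invalid input
```

```bash
cat > look.py <<'E'
from h import *
def honey(z=.057,show=True):
    c=cam('wrist'); h=cv2.cvtColor(c['pixels'],cv2.COLOR_RGB2HSV)
    m=cv2.inRange(h,(8,120,40),(24,255,255)); k,l,s,ce=cv2.connectedComponentsWithStats(m)
    for i in range(1,k):
        if s[i,4]>200: print(s[i].tolist(),ce[i].round(1),onz(c,*ce[i],z).round(4))
    return c
E
python3 - <<'E'
from look import *
c=honey(); save(c,'w1.png'); mv([.5615,-.2845,.17])
print(proj(c,[.5615,-.2845,.057]))
E
```

```text
[295, 25, 39, 72, 1076] [313.9  62. ] [ 0.4424 -0.6023  0.057 ]
[440, 81, 72, 153, 3820] [485.  159.7] [ 0.4675 -0.8678  0.057 ]
[427, 189, 59, 44, 506] [449.2 207.1] [ 0.3839 -0.8486  0.057 ]
t 0.35 eef [ 0.3055 -0.6017  0.2311] tool d(mm) [ 371.9 -166.9   61.1] xang 26.9 zaxis [-2.e-04  4.e-04 -1.e+00]
(np.float64(126.77581587555164), np.float64(-100.40185618142627))
```

View pics/w1.png

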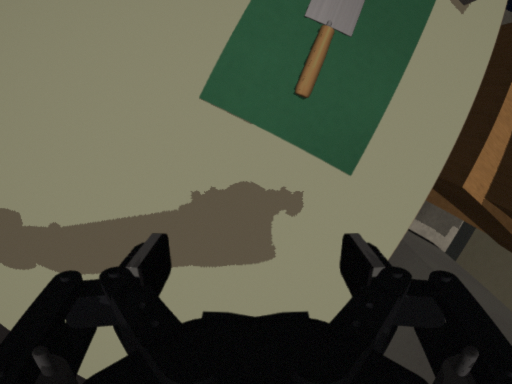

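The move was refused, so the wrist picture shows only the start view: trowel mat, and fingers at about (150,260) and (360,255). I'll give every field in each row.

Emit:
jog_arm(
  rows=[
    {"x":40,"y":-18,"z":6,"ax":0,"ay":0,"az":0,"fingers":60},
    {"x":44,"y":-20,"z":7,"ax":0,"ay":0,"az":0,"fingers":60},
    {"x":44,"y":-20,"z":7,"ax":0,"ay":0,"az":0,"fingers":60},
    {"x":44,"y":-20,"z":7,"ax":0,"ay":0,"az":0,"fingers":60},
    {"x":44,"y":-20,"z":7,"ax":0,"ay":0,"az":0,"fingers":60},
    {"x":44,"y":-20,"z":7,"ax":0,"ay":0,"az":0,"fingers":60},
    {"x":44,"y":-20,"z":7,"ax":0,"ay":0,"az":0,"fingers":60},
    {"x":44,"y":-20,"z":7,"ax":0,"ay":0,"az":0,"fingers":60},
  ],
  force=40,
)

```text
t: 1.15
eef_pos: [0.5454, -0.3019, 0.1763]
tool_rot: [0.0, 0.973, 0.233, 0.0]
contact_force: [1.3, -1.3, 0.1]
gripper_width: 0.705
grasp_force: 0.0
```

```bash
python3 - <<'E'
from look import *
c=honey(); save(c,'w2.png'); mv([.5615,-.2845,.17])
E
```

```text
[166, 128, 29, 30, 698] [180.  142.2] [ 0.5509 -0.2237  0.057 ]
[233, 140, 32, 37, 894] [248.4 158.4] [ 0.565  -0.2856  0.057 ]
[492, 304, 20, 44, 302] [503.3 324.9] [ 0.5225 -0.769   0.057 ]
t 1.2 eef [ 0.5515 -0.2915  0.1751] tool d(mm) [12.  -1.6  5.2] xang 27.6 zaxis [ 0.0032  0.0061 -1.    ]
```

View pics/w2.png

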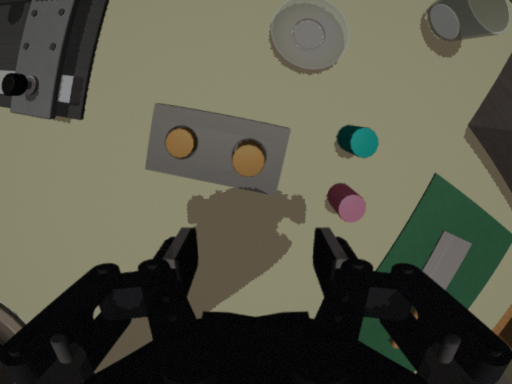

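Wrist view: tall mount top face at about (248,160), short one at (180,142), clear of the pink (350,207) and turquoise (363,142) decoys.

Emit:
jog_arm(
  rows=[
    {"x":13,"y":-2,"z":10,"ax":0,"ay":0,"az":0,"fingers":60},
    {"x":0,"y":0,"z":20,"ax":0,"ay":0,"az":0,"fingers":60},
    {"x":0,"y":0,"z":20,"ax":0,"ay":0,"az":0,"fingers":60},
    {"x":0,"y":0,"z":0,"ax":0,"ay":0,"az":0,"fingers":60},
    {"x":0,"y":0,"z":0,"ax":0,"ay":0,"az":0,"fingers":60},
    {"x":0,"y":0,"z":0,"ax":0,"ay":0,"az":0,"fingers":60},
    {"x":0,"y":0,"z":0,"ax":0,"ay":0,"az":0,"fingers":60},
    {"x":0,"y":0,"z":0,"ax":0,"ay":0,"az":0,"fingers":60},
  ],
)

```text
t: 2.0
eef_pos: [0.5555, -0.2962, 0.1272]
tool_rot: [0.0, 0.973, 0.233, 0.001]
contact_force: [-0.4, 0.4, -1.1]
gripper_width: 0.701
grasp_force: 0.0
```

```bash
python3 - <<'E'
from look import *
c=honey(); save(c,'w3.png'); mv([.563,-.285,.03])
h=cv2.cvtColor(c['pixels'],cv2.COLOR_RGB2HSV); u,v=map(int,proj(c,[.563,-.285,.057])); print(u,v)
print(h[v-30:v+45:5,u,:].tolist())
E
```

```text
[151, 144, 33, 36, 966] [167.2 161.6] [ 0.5534 -0.2241  0.057 ]
[228, 159, 39, 47, 1416] [247.6 182.3] [ 0.5663 -0.2849  0.057 ]
t 2.05 eef [ 0.5554 -0.296   0.127 ] tool d(mm) [11.7 -6.5 97. ] xang 26.9 zaxis [ 1.1e-03 -5.0e-04 -1.0e+00]
245 186
[[20, 24, 97], [19, 164, 45], [17, 159, 45], [17, 134, 143], [17, 139, 139], [18, 144, 136], [17, 144, 133], [17, 146, 131], [17, 151, 108], [18, 154, 76], [15, 28, 54], [12, 24, 54], [17, 29, 61], [18, 69, 96], [19, 67, 95]]
```

View pics/w3.png

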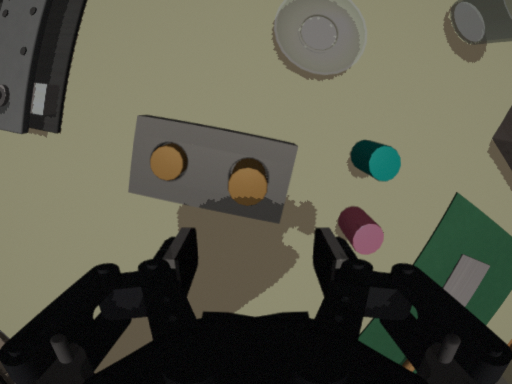

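Wrist view: tall mount top face centred near (248,186), with its dark far side above it. I'll mask the lit face only.

```bash
python3 - <<'E'
from look import *
for n,rc in (('wrist',(215,140,285,225)),('top',(305,185,332,210))):
    c=cam(n); h=cv2.cvtColor(c['pixels'],cv2.COLOR_RGB2HSV); m=cv2.inRange(h,(8,90,60 if n=='wrist' else 90),(24,255,255))
    z=np.zeros_like(m);x0,y0,x1,y1=rc;z[y0:y1,x0:x1]=m[y0:y1,x0:x1]
    k=max(cv2.findContours(z,0,2)[0],key=cv2.contourArea); e=cv2.fitEllipse(k); print(n,cv2.boundingRect(k),e,onz(c,*e[0],.057).round(4))
mv([.563,-.285,.03])
E
```

```text
wrist (228, 167, 40, 39) ((247.36575317382812, 186.02352905273438), (37.678043365478516, 38.97282409667969), 92.89570617675781) [ 0.5636 -0.2859  0.057 ]Traceback (most recent call last):
  File "<stdin>", line 5, in <module>
ValueError: max() iterable argument is empty
```

Emit:
jog_arm(
  rows=[
    {"x":12,"y":-5.5,"z":5,"ax":0,"ay":0,"az":0,"fingers":55},
    {"x":0,"y":0,"z":30,"ax":0,"ay":0,"az":0,"fingers":55},
    {"x":0,"y":0,"z":30,"ax":0,"ay":0,"az":0,"fingers":55},
    {"x":0,"y":0,"z":20,"ax":0,"ay":0,"az":0,"fingers":55},
    {"x":0,"y":0,"z":11,"ax":0,"ay":0,"az":0,"fingers":55},
    {"x":0,"y":0,"z":0,"ax":0,"ay":0,"az":0,"fingers":55},
    {"x":0,"y":0,"z":0,"ax":0,"ay":0,"az":0,"fingers":55},
    {"x":0,"y":0,"z":0,"ax":0,"ay":0,"az":0,"fingers":55},
  ],
)

```text
t: 2.95
eef_pos: [0.5643, -0.2857, 0.0316]
tool_rot: [0.001, 0.973, 0.233, 0.001]
contact_force: [0.6, 0.1, 0.1]
gripper_width: 0.645
grasp_force: 0.0
```

Emit:
jog_arm(
  rows=[
    {"x":0,"y":0,"z":0,"ax":0,"ay":0,"az":0,"fingers":20},
    {"x":0,"y":0,"z":0,"ax":0,"ay":0,"az":0,"fingers":20},
    {"x":0,"y":0,"z":0,"ax":0,"ay":0,"az":0,"fingers":20},
    {"x":0,"y":0,"z":0,"ax":0,"ay":0,"az":0,"fingers":20},
    {"x":0,"y":0,"z":0,"ax":0,"ay":0,"az":0,"fingers":20},
    {"x":0,"y":0,"z":0,"ax":0,"ay":0,"az":0,"fingers":20},
    {"x":0,"y":0,"z":0,"ax":0,"ay":0,"az":0,"fingers":20},
    {"x":0,"y":0,"z":0,"ax":0,"ay":0,"az":0,"fingers":20},
  ],
)

```text
t: 3.75
eef_pos: [0.5639, -0.2858, 0.0314]
tool_rot: [0.0, 0.973, 0.233, 0.001]
contact_force: [-1.6, 1.2, 6.7]
gripper_width: 0.341
grasp_force: 39.3
```

Emit:
jog_arm(
  rows=[
    {"x":0,"y":0,"z":-5,"ax":0,"ay":0,"az":0,"fingers":20},
    {"x":0,"y":0,"z":-10,"ax":0,"ay":0,"az":0,"fingers":20},
    {"x":0,"y":0,"z":-15,"ax":0,"ay":0,"az":0,"fingers":20},
    {"x":0,"y":0,"z":-20,"ax":0,"ay":0,"az":0,"fingers":20},
    {"x":0,"y":0,"z":-25,"ax":0,"ay":0,"az":0,"fingers":20},
    {"x":0,"y":0,"z":-20,"ax":0,"ay":0,"az":0,"fingers":20},
    {"x":0,"y":0,"z":-5,"ax":0,"ay":0,"az":0,"fingers":20},
    {"x":0,"y":0,"z":0,"ax":0,"ay":0,"az":0,"fingers":20},
  ],
)

```text
t: 4.55
eef_pos: [0.5639, -0.2858, 0.1317]
tool_rot: [0.001, 0.973, 0.233, 0.001]
contact_force: [0.2, 0.5, -1.3]
gripper_width: 0.341
grasp_force: 39.5
```

```bash
python3 - <<'E'
from look import *
c=cam('wrist'); save(c,'w4.png')
for n,s in (('top',(195,140,245,220)),('side',(215,130,325,190))):
    c=cam(n); x0,y0,x1,y1=s; k=6; a=cv2.resize(c['pixels'][y0:y1,x0:x1],None,fx=k,fy=k,interpolation=2); cv2.imwrite('pics/z_%s.png'%n,a[:,:,::-1])
a=cv2.imread('pics/z_top.png');b=cv2.imread('pics/z_side.png')[:, :480]
# combine: top 300x480, side 660x360
b=cv2.imread('pics/z_side.png'); b=cv2.resize(b,None,fx=.75,fy=.75)
o=np.zeros((480,800,3),np.uint8);o[:480,:300]=a;o[:b.shape[0],302:302+b.shape[1]]=b;cv2.imwrite('pics/m2.png',o)
mv([.660,.003,.131])
E
```

```text
t 4.7 eef [ 0.5625 -0.2852  0.1292] tool d(mm) [ 217.4 -212.8   -1.7] xang 26.9 zaxis [-1.7e-03  7.0e-04 -1.0e+00]
```

View pics/m2.png

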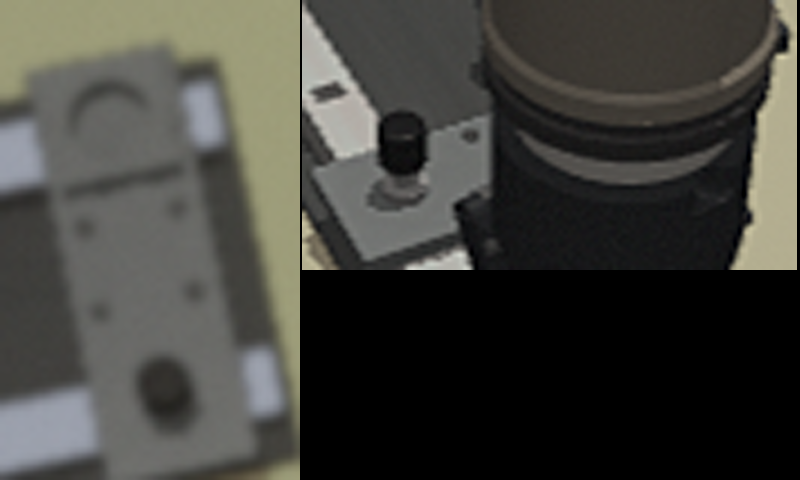

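Top crop: nest ring at about (109,119) of the crop, i.e. (213,160) in the full picture; the arm hides it in the side view. I'll move part way and measure it with the wrist camera.

Emit:
jog_arm(
  rows=[
    {"x":15,"y":-20,"z":-3,"ax":0,"ay":0,"az":0,"fingers":20},
    {"x":23,"y":-31,"z":-3,"ax":0,"ay":0,"az":0,"fingers":20},
    {"x":26,"y":-36,"z":-3,"ax":0,"ay":0,"az":0,"fingers":20},
    {"x":26,"y":-36,"z":-3,"ax":0,"ay":0,"az":0,"fingers":20},
    {"x":26,"y":-36,"z":0,"ax":0,"ay":0,"az":0,"fingers":20},
    {"x":25,"y":-33,"z":0,"ax":0,"ay":0,"az":0,"fingers":20},
    {"x":16,"y":-21,"z":0,"ax":0,"ay":0,"az":0,"fingers":20},
    {"x":0,"y":0,"z":0,"ax":0,"ay":0,"az":0,"fingers":20},
  ],
)

```text
t: 5.5
eef_pos: [0.6067, -0.018, 0.1412]
tool_rot: [-0.002, 0.972, 0.237, -0.0]
contact_force: [0.9, 0.4, -0.2]
gripper_width: 0.333
grasp_force: 39.5
```

Emit:
jog_arm(
  rows=[
    {"x":0,"y":0,"z":0,"ax":0,"ay":0,"az":0,"fingers":20},
    {"x":0,"y":0,"z":0,"ax":0,"ay":0,"az":0,"fingers":20},
    {"x":0,"y":0,"z":0,"ax":0,"ay":0,"az":0,"fingers":20},
    {"x":0,"y":0,"z":0,"ax":0,"ay":0,"az":0,"fingers":20},
    {"x":0,"y":0,"z":0,"ax":0,"ay":0,"az":0,"fingers":20},
    {"x":0,"y":0,"z":0,"ax":0,"ay":0,"az":0,"fingers":20},
    {"x":0,"y":0,"z":0,"ax":0,"ay":0,"az":0,"fingers":20},
    {"x":0,"y":0,"z":0,"ax":0,"ay":0,"az":0,"fingers":20},
  ],
)

```text
t: 6.3
eef_pos: [0.6069, -0.0245, 0.1423]
tool_rot: [0.0, 0.973, 0.233, 0.0]
contact_force: [-0.1, 0.5, -0.4]
gripper_width: 0.337
grasp_force: 39.5
```

```bash
python3 - <<'E'
from look import *
c=cam('wrist'); u,v=proj(c,[.660,.003,.056]); print(u,v, 'knob',proj(c,[.535,-.028,.086]))
save(c,'w5.png'); b=np.radians(13.7)
o=c['pixels'].copy()
cv2.imwrite('pics/w5b.png',cv2.resize(o,(800,600),interpolation=2)[:,:,::-1])
mv([.660,.003,.14]); np.save('T5.npy',c['T'])
E
```

```text
254.20868384661017 119.99454676679838 knob (np.float64(217.55499008532522), np.float64(285.27270495031894))
t 6.35 eef [ 0.6068 -0.0245  0.1423] tool d(mm) [59.9 -0.4  2.3] xang 26.9 zaxis [-0.  0. -1.]
```

View pics/w5b.png

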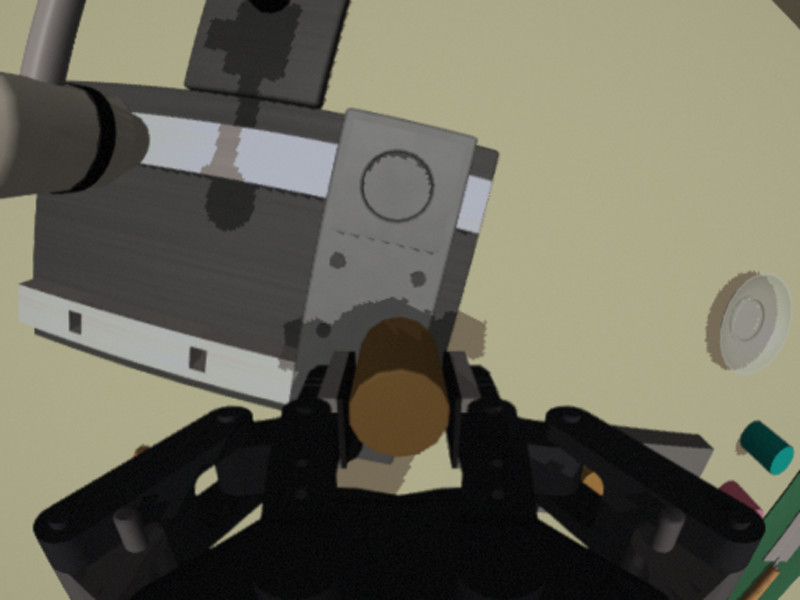

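Wrist view (scaled 1.5625): nest rim ring centred at (397.5,186), held mount's top face at (399,413), upright between the pads; microscope tube well to the left.

```bash
python3 - <<'E'
from look import *
c=cam('wrist'); s=1.5625
n=onz(c,397.5/s,186/s,.056); m=onz(c,399/s,413/s,.168); print(n,m)
g=cv2.cvtColor(c['pixels'],cv2.COLOR_RGB2GRAY)[85:150,220:290]
x=cv2.HoughCircles(cv2.resize(g,None,fx=4,fy=4,interpolation=2),cv2.HOUGH_GRADIENT,1,50,param1=80,param2=20,minRadius=75,maxRadius=105)
for q in x[0][:3]: u,v=q[0]/4+220-.4,q[1]/4+85-.4; print(u,v,q[2]/4,onz(c,u,v,.056).round(4))
mv([n[0],n[1],.075])
E
```

```text
[0.66071943 0.00323909 0.056     ] [ 0.60706666 -0.02483874  0.168     ]
253.725 118.475 23.2 [0.6609 0.0039 0.056 ]
t 6.4 eef [ 0.6068 -0.0244  0.1423] tool d(mm) [60.6 -0.3 67.3] xang 26.9 zaxis [ 1.e-04 -0.e+00 -1.e+00]
```

Emit:
jog_arm(
  rows=[
    {"x":10.5,"y":-0.7,"z":0,"ax":0,"ay":0,"az":0,"fingers":20},
    {"x":20,"y":0,"z":0,"ax":0,"ay":0,"az":0,"fingers":20},
    {"x":20,"y":0,"z":10,"ax":0,"ay":0,"az":0,"fingers":20},
    {"x":10,"y":0,"z":20,"ax":0,"ay":0,"az":0,"fingers":20},
    {"x":0,"y":0,"z":20,"ax":0,"ay":0,"az":0,"fingers":20},
    {"x":0,"y":0,"z":4,"ax":0,"ay":0,"az":0,"fingers":20},
    {"x":0,"y":0,"z":0,"ax":0,"ay":0,"az":0,"fingers":20},
    {"x":0,"y":0,"z":0,"ax":0,"ay":0,"az":0,"fingers":20},
  ],
)

```text
t: 7.2
eef_pos: [0.6612, 0.0036, 0.0893]
tool_rot: [0.0, 0.973, 0.233, 0.001]
contact_force: [0.4, -0.1, -0.0]
gripper_width: 0.335
grasp_force: 39.5
```

```bash
python3 - <<'E'
from look import *
mv([.6607,.0034,.0684])
c=cam('wrist'); save(c,'w6.png')
cv2.imwrite('pics/w6b.png',cv2.resize(c['pixels'][150:350,156:356],(600,600),interpolation=2)[:,:,::-1])
E
```

```text
t 7.2 eef [0.6612 0.0036 0.0893] tool d(mm) [-0.5 -0.1 20.9] xang 26.9 zaxis [ 1.4e-03  1.0e-04 -1.0e+00]
```

View pics/w6b.png

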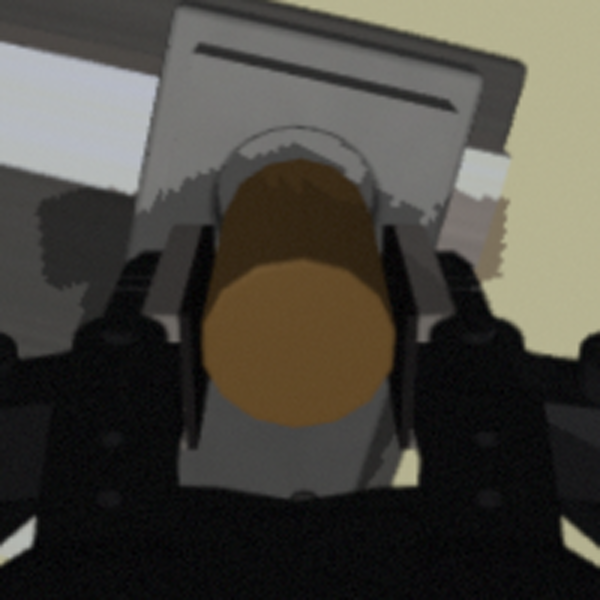

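The mount sits over the nest: ring spans x 217–373, mount 222–375, so it's well centred. Lowering.

Emit:
jog_arm(
  rows=[
    {"x":0,"y":-0.3,"z":4,"ax":0,"ay":0,"az":0,"fingers":20},
    {"x":0,"y":0,"z":4,"ax":0,"ay":0,"az":0,"fingers":20},
    {"x":0,"y":0,"z":4,"ax":0,"ay":0,"az":0,"fingers":20},
    {"x":0,"y":0,"z":4,"ax":0,"ay":0,"az":0,"fingers":20},
    {"x":0,"y":0,"z":2,"ax":0,"ay":0,"az":0,"fingers":20},
    {"x":0,"y":0,"z":1,"ax":0,"ay":0,"az":0,"fingers":20},
    {"x":0,"y":0,"z":0,"ax":0,"ay":0,"az":0,"fingers":20},
    {"x":0,"y":0,"z":0,"ax":0,"ay":0,"az":0,"fingers":20},
  ],
)

```text
t: 8.05
eef_pos: [0.6604, 0.0038, 0.0694]
tool_rot: [0.0, 0.973, 0.233, 0.0]
contact_force: [0.2, 0.2, -0.7]
gripper_width: 0.338
grasp_force: 39.5
```

Emit:
jog_arm(
  rows=[
    {"x":0,"y":0,"z":0.5,"ax":0,"ay":0,"az":0,"fingers":20},
    {"x":0,"y":0,"z":0.5,"ax":0,"ay":0,"az":0,"fingers":20},
    {"x":0,"y":0,"z":0.4,"ax":0,"ay":0,"az":0,"fingers":20},
    {"x":0,"y":0,"z":0,"ax":0,"ay":0,"az":0,"fingers":20},
    {"x":0,"y":0,"z":0,"ax":0,"ay":0,"az":0,"fingers":20},
    {"x":0,"y":0,"z":0,"ax":0,"ay":0,"az":0,"fingers":20},
    {"x":0,"y":0,"z":0,"ax":0,"ay":0,"az":0,"fingers":20},
    {"x":0,"y":0,"z":0,"ax":0,"ay":0,"az":0,"fingers":20},
  ],
)

```text
t: 8.85
eef_pos: [0.6605, 0.0038, 0.0684]
tool_rot: [0.0, 0.973, 0.233, 0.0]
contact_force: [-1.4, 0.5, 5.5]
gripper_width: 0.34
grasp_force: 39.7
```

It's on the floor, at the expected height with 5.5 N upward. Releasing.

Emit:
jog_arm(
  rows=[
    {"x":0,"y":0,"z":-0.3,"ax":0,"ay":0,"az":0,"fingers":31},
    {"x":0,"y":0,"z":0,"ax":0,"ay":0,"az":0,"fingers":36},
    {"x":0,"y":0,"z":0,"ax":0,"ay":0,"az":0,"fingers":42},
    {"x":0,"y":0,"z":0,"ax":0,"ay":0,"az":0,"fingers":50},
    {"x":0,"y":0,"z":0,"ax":0,"ay":0,"az":0,"fingers":50},
    {"x":0,"y":0,"z":0,"ax":0,"ay":0,"az":0,"fingers":50},
    {"x":0,"y":0,"z":0,"ax":0,"ay":0,"az":0,"fingers":50},
    {"x":0,"y":0,"z":0,"ax":0,"ay":0,"az":0,"fingers":50},
  ],
)

```text
t: 9.65
eef_pos: [0.6603, 0.0038, 0.0682]
tool_rot: [0.0, 0.973, 0.233, 0.0]
contact_force: [-0.1, -0.5, 1.2]
gripper_width: 0.589
grasp_force: 0.0
```

Emit:
jog_arm(
  rows=[
    {"x":0,"y":0,"z":-10,"ax":0,"ay":0,"az":0,"fingers":50},
    {"x":0,"y":0,"z":-20,"ax":0,"ay":0,"az":0,"fingers":50},
    {"x":0,"y":0,"z":-25,"ax":0,"ay":0,"az":0,"fingers":50},
    {"x":0,"y":0,"z":-15,"ax":0,"ay":0,"az":0,"fingers":50},
    {"x":0,"y":0,"z":-5,"ax":0,"ay":0,"az":0,"fingers":50},
    {"x":-20,"y":0,"z":0,"ax":0,"ay":0,"az":0,"fingers":50},
    {"x":-40,"y":0,"z":0,"ax":0,"ay":0,"az":0,"fingers":50},
    {"x":-40,"y":0,"z":0,"ax":0,"ay":0,"az":0,"fingers":50},
  ],
)

```text
t: 10.45
eef_pos: [0.5698, -0.0416, 0.1424]
tool_rot: [-0.0, 0.972, 0.233, -0.0]
contact_force: [0.8, -1.2, 0.2]
gripper_width: 0.588
grasp_force: 0.0
```

```bash
python3 - <<'E'
from look import *
mv([.535,-.028,.055])
E
```

```text
t 10.45 eef [ 0.5698 -0.0416  0.1424] tool d(mm) [-24.8 -27.8  87.5] xang 27.0 zaxis [-9.e-04  1.e-04 -1.e+00]
```

Emit:
jog_arm(
  rows=[
    {"x":-20,"y":-8,"z":0,"ax":0,"ay":0,"az":0,"fingers":50},
    {"x":-25,"y":-10,"z":0,"ax":0,"ay":0,"az":0,"fingers":50},
    {"x":-15,"y":-8,"z":0,"ax":0,"ay":0,"az":0,"fingers":50},
    {"x":-5,"y":-2,"z":0,"ax":0,"ay":0,"az":0,"fingers":50},
    {"x":0,"y":0,"z":0,"ax":0,"ay":0,"az":0,"fingers":50},
    {"x":0,"y":0,"z":0,"ax":0,"ay":0,"az":0,"fingers":50},
    {"x":0,"y":0,"z":0,"ax":0,"ay":0,"az":0,"fingers":50},
    {"x":0,"y":0,"z":0,"ax":0,"ay":0,"az":0,"fingers":50},
  ],
)

```text
t: 11.25
eef_pos: [0.5013, -0.0458, 0.1431]
tool_rot: [-0.0, 0.973, 0.233, 0.0]
contact_force: [-0.2, -0.4, 0.1]
gripper_width: 0.585
grasp_force: 0.0
```

```bash
python3 - <<'E'
from look import *
c=cam('wrist'); print(proj(c,[.535,-.028,.086]),proj(c,[.661,.0035,.094]))
save(c,'w7.png'); cv2.imwrite('pics/w7b.png',cv2.resize(c['pixels'],(800,600),interpolation=2)[:,:,::-1])
mv([.535,-.028,.055])
E
```

```text
(np.float64(253.8985200009535), np.float64(153.14387659927968)) (np.float64(297.54706397933285), np.float64(-27.880094173322163))
t 11.3 eef [ 0.5011 -0.0458  0.1431] tool d(mm) [38.3 -0.5 88.1] xang 26.9 zaxis [ 1.e-04  1.e-04 -1.e+00]
```

View pics/w7b.png

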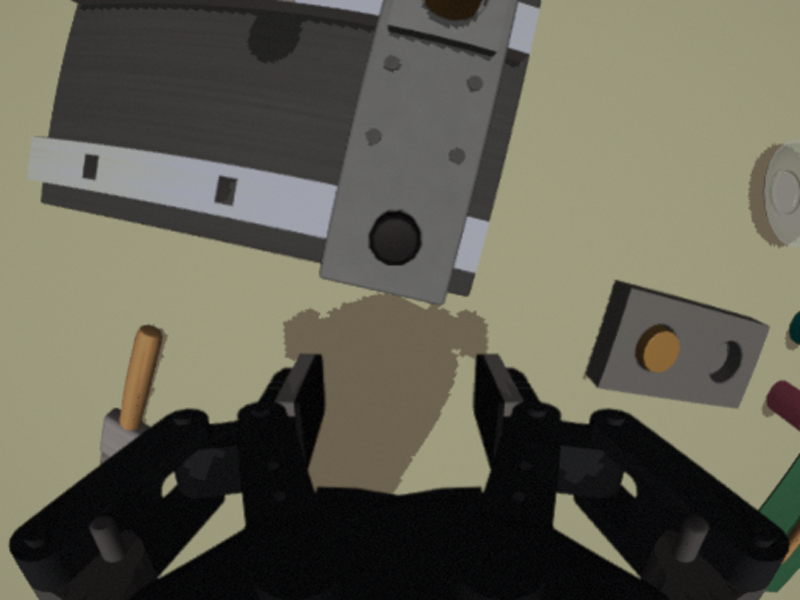

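Wrist view (scaled): knob at (395,238), hole 2 at (227,190), hole 3 at (91,167); the mount stands in the nest at the top edge, and the short mount is still in its cavity.

```bash
python3 - <<'E'
from look import *
c=cam('wrist'); s=1.5625
k=onz(c,395/s,238/s,.086); h2=onz(c,227/s,190/s,.03); h3=onz(c,91/s,167/s,.03)
print(k,h2,h3,[ (np.linalg.norm((b-a)[:2]).round(4),np.degrees(np.arctan2((b-a)[1],(b-a)[0])).round(2)) for a,b in ((k,h2),(h2,h3),(k,h3))])
mv([k[0],k[1],.057])
E
```

```text
[ 0.53498689 -0.0271124   0.086     ] [0.5107264  0.06884805 0.03      ] [0.48635813 0.16595881 0.03      ] [(np.float64(0.099), np.float64(104.19)), (np.float64(0.1001), np.float64(104.09)), (np.float64(0.1991), np.float64(104.14))]
t 11.35 eef [ 0.5009 -0.0458  0.1431] tool d(mm) [38.9 -1.2 86.1] xang 26.9 zaxis [ 0.e+00  1.e-04 -1.e+00]
```

Emit:
jog_arm(
  rows=[
    {"x":15,"y":-1,"z":0,"ax":0,"ay":0,"az":0,"fingers":50},
    {"x":20,"y":0,"z":5,"ax":0,"ay":0,"az":0,"fingers":50},
    {"x":4,"y":0,"z":20,"ax":0,"ay":0,"az":0,"fingers":50},
    {"x":0,"y":0,"z":30,"ax":0,"ay":0,"az":0,"fingers":50},
    {"x":0,"y":0,"z":22,"ax":0,"ay":0,"az":0,"fingers":50},
    {"x":0,"y":0,"z":10,"ax":0,"ay":0,"az":0,"fingers":50},
    {"x":0,"y":0,"z":0,"ax":0,"ay":0,"az":0,"fingers":50},
    {"x":0,"y":0,"z":0,"ax":0,"ay":0,"az":0,"fingers":50},
  ],
  force=60,
)

```text
t: 12.15
eef_pos: [0.5358, -0.0271, 0.0569]
tool_rot: [0.0, 0.973, 0.233, 0.001]
contact_force: [-0.5, 0.2, 0.7]
gripper_width: 0.585
grasp_force: 0.0
```

Emit:
jog_arm(
  rows=[
    {"x":0,"y":0,"z":0,"ax":0,"ay":0,"az":0,"fingers":10},
    {"x":0,"y":0,"z":0,"ax":0,"ay":0,"az":0,"fingers":10},
    {"x":0,"y":0,"z":0,"ax":0,"ay":0,"az":0,"fingers":10},
    {"x":0,"y":0,"z":0,"ax":0,"ay":0,"az":0,"fingers":10},
    {"x":0,"y":0,"z":0,"ax":0,"ay":0,"az":0,"fingers":10},
    {"x":0,"y":0,"z":0,"ax":0,"ay":0,"az":0,"fingers":10},
    {"x":0,"y":0,"z":0,"ax":0,"ay":0,"az":0,"fingers":10},
    {"x":0,"y":0,"z":0,"ax":0,"ay":0,"az":0,"fingers":10},
  ],
)

```text
t: 12.95
eef_pos: [0.5356, -0.0273, 0.0575]
tool_rot: [0.0, 0.973, 0.233, 0.001]
contact_force: [-0.8, 0.0, 4.6]
gripper_width: 0.259
grasp_force: 58.4
```

Gripped (60 N, 22 mm). Pull up 13 mm.

Emit:
jog_arm(
  rows=[
    {"x":0,"y":0,"z":-2,"ax":0,"ay":0,"az":0,"fingers":10},
    {"x":0,"y":0,"z":-3,"ax":0,"ay":0,"az":0,"fingers":10},
    {"x":0,"y":0,"z":-3,"ax":0,"ay":0,"az":0,"fingers":10},
    {"x":0,"y":0,"z":-3,"ax":0,"ay":0,"az":0,"fingers":10},
    {"x":0,"y":0,"z":-2.5,"ax":0,"ay":0,"az":0,"fingers":10},
    {"x":0,"y":0,"z":0,"ax":0,"ay":0,"az":0,"fingers":10},
    {"x":0,"y":0,"z":0,"ax":0,"ay":0,"az":0,"fingers":10},
    {"x":0,"y":0,"z":0,"ax":0,"ay":0,"az":0,"fingers":10},
  ],
)

```text
t: 13.75
eef_pos: [0.5356, -0.0273, 0.0699]
tool_rot: [0.0, 0.973, 0.233, 0.001]
contact_force: [5.8, -0.2, -6.9]
gripper_width: 0.257
grasp_force: 59.0
```

Emit:
jog_arm(
  rows=[
    {"x":1.2,"y":-5.3,"z":0,"ax":0,"ay":0,"az":0,"fingers":10},
    {"x":2.5,"y":-11,"z":0,"ax":0,"ay":0,"az":0,"fingers":10},
    {"x":3.5,"y":-15.3,"z":0,"ax":0,"ay":0,"az":0,"fingers":10},
    {"x":4,"y":-17.5,"z":0,"ax":0,"ay":0,"az":0,"fingers":10},
    {"x":4,"y":-17.5,"z":0,"ax":0,"ay":0,"az":0,"fingers":10},
    {"x":3.5,"y":-15.3,"z":0,"ax":0,"ay":0,"az":0,"fingers":10},
    {"x":2.3,"y":-10,"z":0,"ax":0,"ay":0,"az":0,"fingers":10},
    {"x":0.8,"y":-3.6,"z":0,"ax":0,"ay":0,"az":0,"fingers":10},
  ],
)

```text
t: 14.55
eef_pos: [0.5121, 0.0688, 0.07]
tool_rot: [0.0, 0.972, 0.233, 0.001]
contact_force: [7.5, -1.5, -7.4]
gripper_width: 0.259
grasp_force: 59.1
```

Emit:
jog_arm(
  rows=[
    {"x":0,"y":0,"z":0,"ax":0,"ay":0,"az":0,"fingers":10},
    {"x":0,"y":0,"z":0,"ax":0,"ay":0,"az":0,"fingers":10},
    {"x":0,"y":0,"z":0,"ax":0,"ay":0,"az":0,"fingers":10},
    {"x":0,"y":0,"z":0,"ax":0,"ay":0,"az":0,"fingers":10},
    {"x":0,"y":0,"z":0,"ax":0,"ay":0,"az":0,"fingers":10},
    {"x":0,"y":0,"z":0,"ax":0,"ay":0,"az":0,"fingers":10},
    {"x":0,"y":0,"z":0,"ax":0,"ay":0,"az":0,"fingers":10},
    {"x":0,"y":0,"z":0,"ax":0,"ay":0,"az":0,"fingers":10},
  ],
)

```text
t: 15.35
eef_pos: [0.5121, 0.0687, 0.07]
tool_rot: [-0.0, 0.972, 0.233, 0.001]
contact_force: [6.6, 2.9, -5.6]
gripper_width: 0.259
grasp_force: 59.2
```

```bash
python3 - <<'E'
from look import *
mv([.5356-.1*.2419,-.0273+.0970,.0575])
mv([.5107,.0688,.0575])
c=cam('top'); save(c,'t8.png'); print(bot.get_obs()['contact_force'])
a=cv2.resize(c['pixels'][130:240,110:260],None,fx=3,fy=3,interpolation=2)
c=cam('side'); b=cv2.resize(c['pixels'][30:210,180:330],None,fx=2.2,fy=2.2,interpolation=2)
o=np.zeros((400,790,3),np.uint8);o[:330,:450]=a;o[:396,455:785]=b;cv2.imwrite('pics/m8.png',o[:,:,::-1])
E
```

```text
t 15.35 eef [0.5121 0.0687 0.07  ] tool d(mm) [-0.2 -1.2 12.5] xang 27.0 zaxis [ 0.0023  0.0014 -1.    ]
t 15.35 eef [0.5121 0.0687 0.07  ] tool d(mm) [-1.3 -0.7 12.5] xang 27.0 zaxis [ 0.0023  0.0014 -1.    ]
[ 5.97027983  1.96769736 -6.74984486]
```

View pics/m8.png

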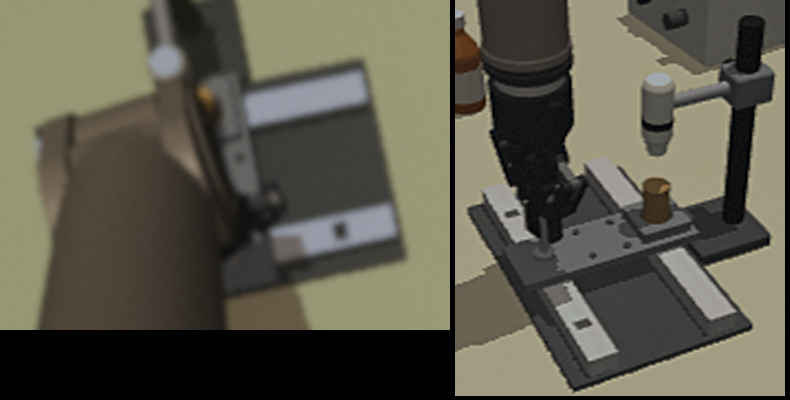

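The mount is upright under the microscope. The side crop shows the first hole, now uncovered at (583,323), and the third at (512,213). Travel is about 98.8 mm; nudge on and lower.

Emit:
jog_arm(
  rows=[
    {"x":-0.4,"y":-1,"z":0,"ax":0,"ay":0,"az":0,"fingers":10},
    {"x":0,"y":0,"z":0,"ax":0,"ay":0,"az":0,"fingers":10},
    {"x":0,"y":0,"z":2,"ax":0,"ay":0,"az":0,"fingers":10},
    {"x":0,"y":0,"z":2,"ax":0,"ay":0,"az":0,"fingers":10},
    {"x":0,"y":0,"z":2,"ax":0,"ay":0,"az":0,"fingers":10},
    {"x":0,"y":0,"z":0,"ax":0,"ay":0,"az":0,"fingers":10},
    {"x":0,"y":0,"z":0,"ax":0,"ay":0,"az":0,"fingers":10},
    {"x":0,"y":0,"z":0,"ax":0,"ay":0,"az":0,"fingers":10},
  ],
)

```text
t: 16.25
eef_pos: [0.5121, 0.0688, 0.0643]
tool_rot: [-0.0, 0.973, 0.233, 0.002]
contact_force: [7.6, 1.3, -5.5]
gripper_width: 0.259
grasp_force: 59.4
```

Emit:
jog_arm(
  rows=[
    {"x":0,"y":0,"z":2,"ax":0,"ay":0,"az":0,"fingers":10},
    {"x":0,"y":0,"z":2,"ax":0,"ay":0,"az":0,"fingers":10},
    {"x":0,"y":0,"z":1.5,"ax":0,"ay":0,"az":0,"fingers":10},
    {"x":0,"y":0,"z":0.7,"ax":0,"ay":0,"az":0,"fingers":10},
    {"x":0,"y":0,"z":0.5,"ax":0,"ay":0,"az":0,"fingers":10},
    {"x":0,"y":0,"z":0,"ax":0,"ay":0,"az":0,"fingers":10},
    {"x":0,"y":0,"z":0,"ax":0,"ay":0,"az":0,"fingers":10},
    {"x":0,"y":0,"z":0,"ax":0,"ay":0,"az":0,"fingers":10},
  ],
)

```text
t: 17.05
eef_pos: [0.5121, 0.0689, 0.0578]
tool_rot: [-0.0, 0.973, 0.233, 0.002]
contact_force: [5.6, 0.9, -4.5]
gripper_width: 0.259
grasp_force: 59.5
```

Emit:
jog_arm(
  rows=[
    {"x":0,"y":0,"z":0.5,"ax":0,"ay":0,"az":0,"fingers":10},
    {"x":0,"y":0,"z":0.5,"ax":0,"ay":0,"az":0,"fingers":10},
    {"x":0,"y":0,"z":0.3,"ax":0,"ay":0,"az":0,"fingers":10},
    {"x":0,"y":0,"z":0,"ax":0,"ay":0,"az":0,"fingers":10},
    {"x":0,"y":0,"z":0,"ax":0,"ay":0,"az":0,"fingers":10},
    {"x":0,"y":0,"z":0,"ax":0,"ay":0,"az":0,"fingers":10},
    {"x":0,"y":0,"z":0,"ax":0,"ay":0,"az":0,"fingers":10},
    {"x":0,"y":0,"z":0,"ax":0,"ay":0,"az":0,"fingers":10},
  ],
)

```text
t: 17.85
eef_pos: [0.512, 0.0688, 0.0573]
tool_rot: [0.0, 0.973, 0.233, 0.002]
contact_force: [3.4, 0.1, 8.4]
gripper_width: 0.26
grasp_force: 60.8
```

```bash
python3 - <<'E'
from look import *
c=cam('wrist'); 
cv2.imwrite('pics/w9.png',c['pixels'][:,:,::-1])
print({k:np.round(v,4) for k,v in bot.get_obs().items() if k in('t','eef_pos','contact_force','grasp_force')})
E
```

```text
{'t': np.float64(17.9), 'eef_pos': array([0.512 , 0.0688, 0.0573]), 'contact_force': array([2.8224, 0.4688, 8.6662]), 'grasp_force': np.float64(60.8116)}
```

```bash
python3 -c "
from station import bot
print(bot.hand_in())"
```

```text
the job is handed in; nothing more can be done
None
```

The tall mount stands in the nest under the microscope, the pin is home in the second hole and the gripper still holds the knob; the job is handed in at about 18 s with no verdict returned, and I viewed 11 pictures, one over the limit of 10.

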